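# Shift the sieve shaker from second to third speed through its H gate

### The job

The sieve shaker's black-knobbed gear lever stands in second speed, the near left slot of its H-shaped gate. Push the lever with your fingertips (do not take it between the fingers): away from you out of second to neutral, across to the right, then away from you until it sits fully home in third, the far right slot, without engaging first or fourth on the way. Leave it in third and leave everything else on the bench where it is.

Things in the scene. Friction and masses are not known exactly. Their poses are not given: they have to be found in the camera images.
- sieve_shaker: white sieve shaker, 440x280 mm, fixed; origin on the bench under its middle, x forward (away from the robot), y left. Grey gearbox console at its near end: x -215 to -60 mm, y +-90 mm, 124 mm high. Behind it a clamped stack of two steel sieves, 244 mm across, centred at x +80 mm, lid 226 mm high; wing nuts at x +80, y +-130 mm are 256 mm high
- gate_neutral (a point): centre of the H gate on the upper face of its 90x84 mm steel plate, 132 mm above the bench, at x -145 mm of the machine; machine axes. Slots along x, 16 mm wide, at y +18.5 (left) and -18.5 mm (right), reach to x +-29 mm; a 17 mm wide channel along y at x 0 joins them. Black dots at the slot ends count the speeds: 1 far left, 2 near left, 3 far right, 4 near right
- lever_knob (a point): centre of the black ball knob, 36 mm across; z points up along the lever. Below it a 10 mm steel stem runs through the gate. The lever tilts about a cross-pivot under the gate's centre, 160 mm below the knob's centre, 64 mm under the gate's face. Upright the knob is 228 mm above the bench; in a slot's end it stands about 52 mm forward or back and 45 mm to the side, 210 mm above the bench
- shift_across (a joint): sideways angle of the lever, rad: 0 middle, positive to the right (-y); stops at -0.31 and +0.31. In the left slots -0.31 to -0.27, in the right slots +0.27 to +0.31; it changes only while the lever is near neutral. Plain friction, about 2 N at the knob; stays where it is left
- shift_fwd (a joint): fore-and-aft angle of the lever, rad: 0 neutral, positive forward (away from the robot), stops at -0.33 (second or fourth home) and +0.33 (first or third home). A spring detent holds it at -0.33, 0 and +0.33 with about 0.03 rad play; leaving one takes 3 to 5 N at the knob, and past halfway it is drawn into the next. In the cross channel it stays within about +-0.04
- brush: wooden bench brush, 168 mm long, 11 mm high, lying beside the machine on its right; loose, to be left alone; origin at the middle of its underside
- dish_a: round aluminium moisture dish with lid, 61 mm across, 26 mm high, left of the machine; loose, to be left alone; origin at the middle of its underside
- dish_b: second such dish, 61 mm across, 26 mm high, left of the machine; loose, to be left alone; origin at the middle of its underside
- vial_blue: sample vial with blue cap, 33 mm across, 78 mm high, standing in front of the machine towards its left; loose, to be left alone; origin at the middle of its underside
- vial_red: sample vial with red cap, 33 mm across, 78 mm high, standing in front of the machine towards its left; loose, to be left alone; origin at the middle of its underside
- petri: petri dish with grains, 68 mm across, 14 mm high, in front of the machine; loose, to be left alone; origin at the middle of its underside
- counter: white hand tally counter, 80x52x20 mm, in front of the machine towards its right; loose, to be left alone; origin at the middle of its underside

How it is judged:
By the outcome, as a careful person would: the job done as asked, in the order asked, and still so for the second after the job is handed in, with the robot touching nothing.
It also fails if it takes over 64 s, if anything falls off the work surface, if the arm or the gripper's body presses on something with over 40 N, if the wrist force passes 120 N, or if a joint passes its speed limit or range.

### The arm

A 6-joint arm with a two-finger parallel gripper is mounted at the origin on a cart in front of the work surface, level with it; the furniture and walls round the work are solid. World frame = base frame: x ahead of the robot, y to its left, z up, the work surface at z = 0. Lengths are in m, angles in rad, forces in N, time in s.
With the tool pointing down it reaches from about 0.325 to 0.75 m from the base axis. Payload 7.6 kg.
Tool frame: the origin (TCP) lies midway between the tips of the shut fingers; the grasp point (between the pads) lies 19 mm behind it; z points along the fingers, y is the line along which they close (so a half turn about z gives the same grasp; the last joint's range is limited). The gripper opens to 85 mm and grips with 20 to 120 N. Pads are 22 mm wide; open, the fingers measure 114 mm over their backs; the gripper's body (76 mm by 85 mm) begins 54 mm behind the grasp point. The pads swing forward as they close: fully open they stand 13 mm farther back than shut.
Start: joints at [-1.388, 0.052, 1.401, -0, 1.689, -0.07], TCP at [0.131, -0.508, 0.231] pointing down, gripper open.
Joint ranges: [-2.9, 2.9], [-0.91, 2.17], [0.12, 2.37], [-1.06, 4.2], [0.26, 2.73], [-2.93, 2.93]. Speed limits (rad/s): [2.57, 2.57, 3.01, 3.14, 3.14, 3.14].

### API

Orientations are given as a unit quaternion [w, x, y, z].
In Python, from workcell import readout, optics, workorder, spotter gives the robot as it stands. The module is installed in compiled form; this text tells all that it offers.
- The arm moves only by the tool jog_arm, never from a script. Its argument "motion" is a list of rows, each a list of 5 numbers: the shift along the tool's x, y, z each as a share of 100 mm, from -1 to 1, then the turn about the tool's z as a share of 90 degrees, from -1 to 1, then the closure, from -1 (fully open) to 1 (shut). A call has 1 to 5 rows; each row shifts and turns the commanded pose from where the row before left it, along the tool's axes as they then stand; what a row does not reach is not made up. A row lasts 1/12 s, in which the tool goes at most 41.7 mm and 7.16 degrees, less where a joint would pass 70% of its speed; a pose out of reach is approached as far as the arm can. A call with a number of a shift or a turn outside -1 to 1 is refused whole. A call with a gripper value outside its range is refused whole. The fingers move at their own pace and stop on an object; the grip force is fixed at half the most. Time passes only in rows, so rows that do not move let the fingers close. It gives the time, the measured TCP pose, the force, the opening and the grip force at its end, in the units of the state.
- readout.state(): the state, without advancing time (a new reading comes with each control period).
- optics.capture(name): name is "scene" or "top" or "wrist"; returns (picture, depth): 420x560x3 uint8, blue, green, red; 420x560 float32, m along the optical axis (not along the pixel's ray), 0 where there is no reading.
- optics.camera_params(name): a dict with "fx", "fy", "cx", "cy" (pixels), "R" (3x3) and "t" (3): a world point X has camera coordinates R X + t. Camera axes: x right, y down, z forward; pixel columns grow to the right and rows downward; lengths in m; the calibration is good to about 2 mm. A picture is of the moment at which its call begins: read the wrist's pose just before it. camera_params takes no time and is no camera call; for the wrist camera it gives the pose at the moment of the call.
- workorder.finish_job(): hands the job in; it is judged then, once.
Trained networks look in the newest picture that a camera, given by its name, has taken for a name from the list of things; names that differ only in an ending like _2 or _b are one class to them, and where a whole thing is asked for, a point or a joint stands for the part that bears it (a point fixed in the world has none). Each returns a list of dicts, best first, with "score" (0 to 1); they miss things now and then, are a little off and sometimes report something else, mostly with a low value. They report only what shows in the picture. A call takes as long as a camera call.
- spotter.find_in(camera, query): "at" ([x, y, z] in m, in the coordinates of the camera as it stood for that picture, good to about 4 mm: the middle of the surface that is visible of it).
- spotter.outline_of(camera, query): "region" (420x560 bool, what is visible of it).
The state is a dict: "time_s": time; "joint_pos": joint angles; "dq": joint speeds; "joint_torque": joint torques, N m; "tcp_pos": TCP position; "orientation": TCP orientation; "wrist_force": force on the tool from outside, world axes, zero at the start; "ft_torque": the same for the moment, N m; "gripper_width": finger opening in m; "grip_force": force on a finger pad.
Only numpy, scipy, OpenCV 4.12 (cv2) and the standard library are available. Lean on these libraries where they do the work, as an engineer would, in place of code of your own. Each camera call takes 0.05 s, during which the arm holds its last target. There are 200 camera calls.

## Working session

There is one attempt and no reset: what is moved stays moved. The work goes in short steps, Python scripts to look and compute and a tool call to move; the robot and the scene stay as the last step left them, time stands still between calls to the robot, and variables do not carry over. Pictures are saved under pics/ and viewed, at most 10 in all, crops included, and the job is handed in when it is done.

Besides the shell and the picture viewer there is one more tool, called after "Emit:" as name([rows], argument=value, ...), one row to a line, values as JSON. jog_arm: Moves the arm, as the interface text tells. Its arguments: {"type":"object","properties":{"motion":{"type":"array","items":{"type":"array","items":{"type":"number"}}}},"required":["motion"]}

```bash
mkdir -p pics; cat > h.py <<'E'
import numpy as np, cv2
from workcell import readout, optics, workorder, spotter
def world(cam,p):
    c=optics.camera_params(cam); return np.array(c["R"]).T@(np.array(p)-np.array(c["t"]))
def find(cam,q):
    return [(round(d["score"],2),world(cam,d["at"]).round(4).tolist()) for d in spotter.find_in(cam,q)[:2]]
E
python3 - <<'E'
from h import *
s=readout.state();print(s["time_s"],s["tcp_pos"],s["orientation"],s["gripper_width"])
a,d=optics.capture("scene");b,_=optics.capture("top")
cv2.imwrite("pics/a.png",a);cv2.imwrite("pics/b.png",b)
for q in ["lever_knob","sieve_shaker","vial_blue","counter"]: print(q,find("top",q),find("scene",q))
r=spotter.outline_of("top","sieve_shaker")
if r: print(r[0]["score"],r[0]["region"].sum())
E
```

```text
0.0 [ 0.13126037 -0.50800251  0.23048589] [-7.92799969e-04  9.92021769e-01  1.26064185e-01 -5.03406253e-05] 0.08529280632017584
lever_knob [(0.91, [0.4626, 0.231, 0.2248])] [(0.92, [0.4598, 0.2318, 0.2177])]
sieve_shaker [(0.89, [0.6401, 0.1847, 0.1321]), (0.34, [0.3852, 0.3876, 0.0752])] [(0.77, [0.5904, 0.23, 0.1215])]
vial_blue [(0.73, [0.3824, 0.3083, 0.0786])] [(0.66, [0.3764, 0.3148, 0.0488]), (0.2, [0.4546, 0.2305, 0.2173])]
counter [(0.96, [0.4019, 0.0856, 0.0182])] [(0.81, [0.3943, 0.0816, 0.0178])]
0.75 26752
```

View pics/a.png

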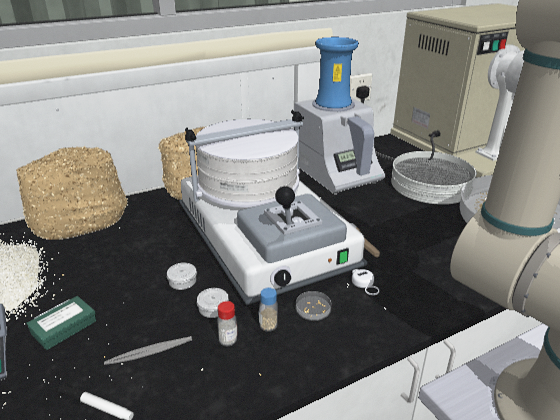

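View pics/b.png

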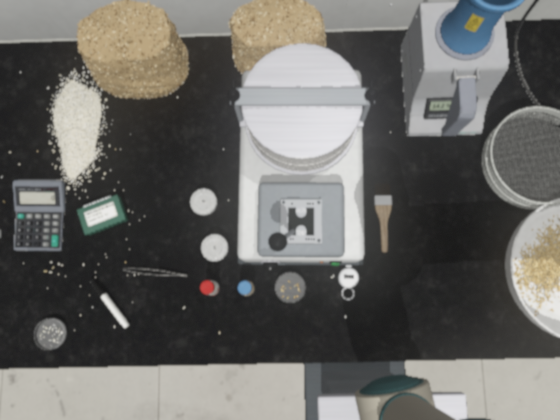

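The pictures show the machine nearly square to the world axes. In the top view the gate plate is around (301,221), the knob around (278,242) at near left, and the counter around (348,277). Next I'll fit the console's pose.

```bash
cat >> h.py <<'E'
def cloud(cam,d):
    c=optics.camera_params(cam); v,u=np.mgrid[:420,:560]
    P=np.stack([(u-c["cx"])/c["fx"]*d,(v-c["cy"])/c["fy"]*d,d],-1)
    return (P-np.array(c["t"]))@np.array(c["R"]),d>0
E
python3 - <<'E'
from h import *
a,d=optics.capture("top");W,ok=cloud("top",d)
for n,lo,hi in [("console",.115,.14),("plate",.128,.140)]:
    m=ok&(W[...,2]>lo)&(W[...,2]<hi)&(W[...,0]>.3)&(W[...,0]<.72)&(abs(W[...,1]-.19)<.15)
    m=cv2.morphologyEx(m.astype(np.uint8),cv2.MORPH_OPEN,np.ones((3,3)))>0
    p=W[m];print(n,len(p),np.median(p[:,2]),p.min(0),p.max(0))
    print(cv2.minAreaRect(p[:,:2].astype(np.float32)*1000))
m=ok&(W[...,2]>.19)&(W[...,0]<.56)&(abs(W[...,1]-.19)<.12)&(W[...,0]>.3)
p=W[m];print("knob",len(p),p.min(0),p.max(0),p.mean(0))
m=ok&(W[...,2]>.21)&(W[...,2]<.235)&(W[...,0]>.53)&(abs(W[...,1]-.19)<.2)
p=W[m];print("lid",len(p),p.min(0),p.max(0),cv2.minEnclosingCircle(p[:,:2].astype(np.float32)))
# body side edges
c=optics.camera_params("top");print(c["R"],c["t"],c["fx"])
cv2.imwrite("pics/c.png",cv2.resize(a[160:280,220:380],None,fx=4,fy=4,interpolation=cv2.INTER_CUBIC))
E
```

```text
console 6064 0.12366471927867359 [0.44408392 0.09858591 0.11506584] [0.64390009 0.27921889 0.13999187]
((545.556884765625, 188.48635864257812), (178.1715850830078, 199.74293518066406), 88.75312805175781)
plate 1096 0.13126111628692289 [0.46759529 0.14591711 0.12800092] [0.55856648 0.23104751 0.1369766 ]
((513.411376953125, 189.06613159179688), (83.51342010498047, 89.44502258300781), 88.07665252685547)
knob 292 [0.44574475 0.21781473 0.21166409] [0.48127948 0.25146631 0.23214086] [0.46210603 0.23393509 0.22393652]
lid 10052 [0.62130454 0.045351   0.21003674] [0.85556529 0.31906735 0.23499985] ((0.7269532680511475, 0.1820749044418335), 0.137087881565094)
[[-0.02082213 -0.99944673 -0.02593583]
 [-0.9853783   0.02490297 -0.16855102]
 [ 0.16910364  0.02204702 -0.98535166]] [0.23953565 0.53547151 1.05214184] 499.16969102119765
```

View pics/c.png

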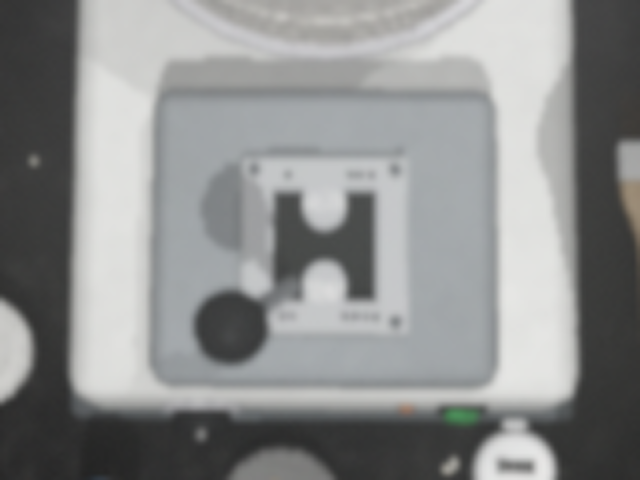

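The crop shows the plate with its H gate, the dots and the knob at near left (230,327). The gate centre is about (0.513, 0.189), the yaw about -1.5° and the knob about (0.462, 0.234). That matches the stated -52/+45 mm offsets. I'll shut the fingers, align the tool and move round in front of the knob.

Emit:
jog_arm([
  [0,0,0,0.06,1],
  [0,0,0,0.06,1],
  [0,0,0,0.06,1],
  [0.32,-0.26,0,0,1],
  [0.32,-0.26,0,0,1],
])

```text
time_s: 1.02
tcp_pos: [0.1964, -0.4582, 0.231]
orientation: [-0.0, 1.0, -0.017, -0.0]
wrist_force: [0.5, -0.6, -0.4]
gripper_width: 0.0255
grip_force: 0.0
```

Emit:
jog_arm([
  [0.32,-0.26,0,0,1],
  [0.32,-0.26,0,0,1],
  [0.32,-0.26,0,0,1],
  [0.06,-0.4,0,0,1],
  [0.06,-0.4,0,0,1],
])

```text
time_s: 1.43
tcp_pos: [0.3104, -0.3018, 0.2307]
orientation: [-0.001, 1.0, -0.014, -0.0]
wrist_force: [0.2, 0.4, 0.6]
gripper_width: 0.0001
grip_force: 0.0
```

Emit:
jog_arm([
  [0.06,-0.4,0,0,1],
  [0.06,-0.4,0,0,1],
  [0.06,-0.4,0,0,1],
  [0.06,-0.4,0,0,1],
  [0.06,-0.4,0,0,1],
])

```text
time_s: 1.85
tcp_pos: [0.3453, -0.1028, 0.2315]
orientation: [0.0, 1.0, -0.015, 0.001]
wrist_force: [0.7, -0.3, -0.5]
gripper_width: -0.0001
grip_force: 0.0
```

Emit:
jog_arm([
  [0,-0.4,0,0,1],
  [0,-0.4,0,0,1],
  [0,-0.4,0,0,1],
  [0,-0.4,0,0,1],
  [0,-0.4,0,0,1],
])

```text
time_s: 2.27
tcp_pos: [0.351, 0.0973, 0.2317]
orientation: [-0.0, 1.0, -0.015, 0.001]
wrist_force: [1.2, 0.1, -0.2]
gripper_width: -0.0001
grip_force: 0.0
```

Emit:
jog_arm([
  [0.1,-0.4,0,0,1],
  [0.1,-0.4,0.1,0,1],
  [0.1,-0.4,0.1,0,1],
  [0.1,-0.17,0.1,0,1],
  [0,0,0,0,1],
])

```text
time_s: 2.68
tcp_pos: [0.3949, 0.2323, 0.1988]
orientation: [0.001, 1.0, -0.013, -0.002]
wrist_force: [-0.2, -1.6, -0.3]
gripper_width: -0.0003
grip_force: 0.0
```

```bash
python3 - <<'E'
from h import *
s=readout.state();print(s["time_s"],s["tcp_pos"],s["orientation"],s["wrist_force"])
a,d=optics.capture("top");b,_=optics.capture("scene");w,_=optics.capture("wrist")
print(find("wrist","lever_knob"),find("scene","lever_knob"))
cv2.imwrite("pics/d.png",np.hstack([cv2.resize(b[150:350,200:400],(400,400)),cv2.resize(w,(400,300)) if 0 else cv2.copyMakeBorder(cv2.resize(w,(400,300)),0,100,0,0,0)]))
E
```

```text
2.6833 [0.39485909 0.23229074 0.19883857] [ 6.89178575e-04  9.99912982e-01 -1.30341375e-02 -1.91435369e-03] [-0.18249039 -1.55664388 -0.31450601]
[(0.58, [0.4697, 0.2288, 0.2263])] [(0.52, [0.4614, 0.2368, 0.2097]), (0.3, [0.5756, 0.24, 0.1159])]
```

View pics/d.png

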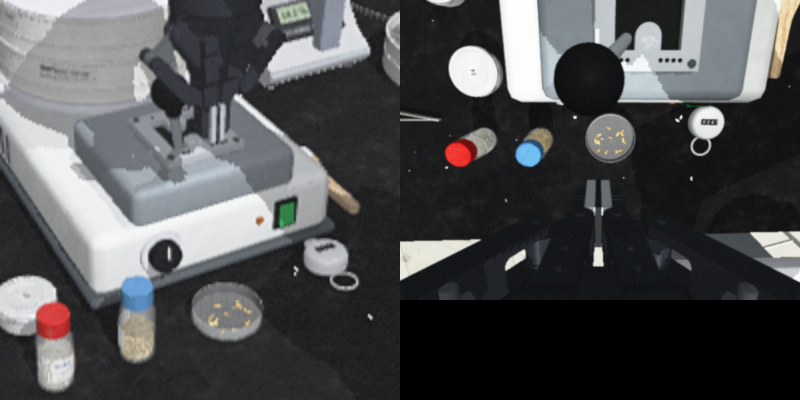

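The left half shows the shut fingertips near the knob and about level with it. The wrist view on the right shows them lined up with the knob at (590,78). Pushing forward slowly.

Emit:
jog_arm([
  [0.15,-0.02,0,0,1],
  [0.15,0,0,0,1],
  [0.06,0,0,0,1],
  [0.06,0,0,0,1],
  [0,0,0,0,1],
])

```text
time_s: 3.35
tcp_pos: [0.4378, 0.2298, 0.2019]
orientation: [-0.0, 1.0, -0.016, 0.0]
wrist_force: [-0.2, -0.3, 0.4]
gripper_width: 0.0001
grip_force: 0.0
```

Emit:
jog_arm([
  [0.05,0,0,0,1],
  [0.05,0,0,0,1],
  [0.05,0,0,0,1],
  [0,0,0,0,1],
])

```text
time_s: 3.68
tcp_pos: [0.4514, 0.2306, 0.2023]
orientation: [-0.001, 1.0, -0.014, -0.001]
wrist_force: [-10.2, 1.0, 5.7]
gripper_width: 0.0001
grip_force: 4.9
```

```bash
cat >> h.py <<'E'
def knob():
    s=readout.state();print(s["time_s"],s["tcp_pos"].round(4),s["wrist_force"].round(1))
    for c in("wrist","scene","top"):
        optics.capture(c);print(c,find(c,"lever_knob"))
E
python3 -c "
from h import *
knob()"
```

```text
3.6833 [0.4514 0.2306 0.2023] [-10.2   1.    5.7]
wrist [(0.82, [0.4839, 0.2301, 0.226])]
scene [(0.52, [0.477, 0.2338, 0.193])]
top []
```

Emit:
jog_arm([
  [0.05,0,0,0,1],
  [0.05,0,0,0,1],
  [0.05,0,0,0,1],
  [0.05,0,0,0,1],
  [0,0,0,0,1],
])

```text
time_s: 4.4
tcp_pos: [0.473, 0.2291, 0.2013]
orientation: [0.0, 1.0, -0.015, 0.0]
wrist_force: [0.2, -0.2, -0.6]
gripper_width: 0.0003
grip_force: 0.0
```

```bash
python3 -c "
from h import *
knob()"
```

```text
4.4 [0.473  0.2291 0.2013] [ 0.2 -0.2 -0.6]
wrist [(0.81, [0.5123, 0.235, 0.2339]), (0.17, [0.3937, 0.0871, 0.0216])]
scene [(0.65, [0.5076, 0.2321, 0.1951])]
top []
```

Emit:
jog_arm([
  [0.05,0,0,0,1],
  [0.05,0,0,0,1],
  [0.02,0,0,0,1],
  [0,0,0,0,1],
])

```text
time_s: 5.03
tcp_pos: [0.4847, 0.2289, 0.2015]
orientation: [0.0, 1.0, -0.015, -0.0]
wrist_force: [-1.2, 0.7, -0.1]
gripper_width: -0.0002
grip_force: 0.0
```

```bash
python3 - <<'E'
from h import *
knob()
b,_=optics.capture("scene");w,_=optics.capture("wrist")
cv2.imwrite("pics/e.png",np.hstack([cv2.resize(b[150:290,200:340],(400,400)),cv2.copyMakeBorder(cv2.resize(w,(400,300)),0,100,0,0,0)]))
E
```

```text
5.0333 [0.4847 0.2289 0.2015] [-1.2  0.7 -0.1]
wrist [(0.81, [0.5201, 0.2336, 0.234])]
scene [(0.61, [0.5117, 0.2277, 0.188])]
top []
```

View pics/e.png

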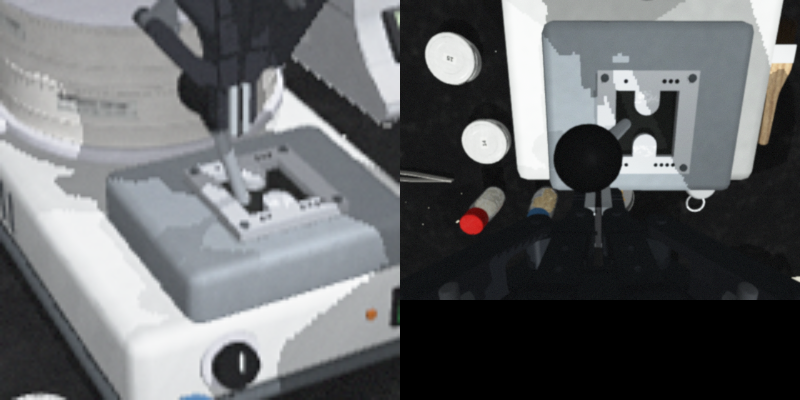

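The picture shows the lever in neutral at the left end of the channel: the knob is at (588,158) in the wrist view and the stem is level with the channel. Going round to the knob's left.

Emit:
jog_arm([
  [-0.15,0,0,0,1],
  [-0.15,0,0,0,1],
  [0,-0.28,0,0,1],
  [0,-0.3,0,0,1],
  [0,0,0,0,1],
])

```text
time_s: 5.85
tcp_pos: [0.4552, 0.2913, 0.2016]
orientation: [-0.001, 1.0, -0.013, -0.0]
wrist_force: [0.4, 0.1, -0.4]
gripper_width: 0.0
grip_force: 0.0
```

Emit:
jog_arm([
  [0.28,0,0,0,1],
  [0.3,0,0,0,1],
  [0,0,0,0,1],
])

```text
time_s: 6.1
tcp_pos: [0.5168, 0.2852, 0.1998]
orientation: [0.001, 1.0, -0.016, -0.0]
wrist_force: [0.9, 0.1, -0.5]
gripper_width: -0.0001
grip_force: 0.0
```

Emit:
jog_arm([
  [0,0.1,0,0,1],
  [0,0.06,0,0,1],
  [0,0.06,0,0,1],
  [0,0.06,0,0,1],
  [0,0,0,0,1],
])

```text
time_s: 6.52
tcp_pos: [0.5129, 0.2572, 0.2027]
orientation: [-0.0, 1.0, -0.015, 0.001]
wrist_force: [0.9, -0.7, 0.3]
gripper_width: -0.0
grip_force: 0.0
```

```bash
python3 -c "
from h import *
knob()"
```

```text
6.5167 [0.5129 0.2572 0.2027] [ 0.9 -0.7  0.3]
wrist [(0.94, [0.5253, 0.2263, 0.2348])]
scene [(0.75, [0.5079, 0.2233, 0.2207]), (0.36, [0.5426, 0.2413, 0.1128])]
top [(0.55, [0.4987, 0.2166, 0.2266])]
```

Emit:
jog_arm([
  [0,0.08,0,0,1],
  [0,0.08,0,0,1],
  [0,0.08,0,0,1],
  [0,0.08,0,0,1],
  [0,0,0,0,1],
])

```text
time_s: 7.23
tcp_pos: [0.5123, 0.2244, 0.2017]
orientation: [0.0, 1.0, -0.016, 0.0]
wrist_force: [0.4, 0.3, -0.7]
gripper_width: -0.0001
grip_force: 0.0
```

```bash
python3 -c "
from h import *
knob()"
```

```text
7.2333 [0.5123 0.2244 0.2017] [ 0.4  0.3 -0.7]
wrist [(0.55, [0.5246, 0.1962, 0.2373])]
scene [(0.56, [0.507, 0.1931, 0.2217])]
top [(0.64, [0.4941, 0.1919, 0.2348])]
```

Emit:
jog_arm([
  [0,0.08,0,0,1],
  [0,0.08,0,0,1],
  [0,0.08,0,0,1],
  [0,0.08,0,0,1],
  [0,0.08,0,0,1],
])

```text
time_s: 7.95
tcp_pos: [0.5108, 0.1852, 0.2014]
orientation: [0.0, 1.0, -0.015, -0.0]
wrist_force: [-0.1, 1.5, -2.3]
gripper_width: 0.0001
grip_force: 0.7
```

Emit:
jog_arm([
  [0,0.03,0,0,1],
  [0,0.03,0,0,1],
  [0,0.03,0,0,1],
  [0,0,0,0,1],
])

```text
time_s: 8.28
tcp_pos: [0.5107, 0.1766, 0.2016]
orientation: [0.0, 1.0, -0.015, -0.0]
wrist_force: [-0.2, 0.4, -0.2]
gripper_width: 0.0005
grip_force: 0.0
```

```bash
python3 -c "
from h import *
knob()"
```

```text
8.2833 [0.5107 0.1766 0.2016] [-0.2  0.4 -0.2]
wrist [(0.87, [0.5208, 0.1499, 0.2304])]
scene [(0.85, [0.509, 0.1568, 0.2103])]
top [(0.54, [0.4954, 0.1431, 0.2289])]
```

Emit:
jog_arm([
  [0,0.03,0,0,1],
  [0,0.02,0,0,1],
  [0,0,0,0,1],
])

```text
time_s: 8.83
tcp_pos: [0.5105, 0.1719, 0.2015]
orientation: [0.0, 1.0, -0.015, -0.0]
wrist_force: [-0.1, 0.7, -0.4]
gripper_width: -0.0003
grip_force: 0.3
```

Emit:
jog_arm([
  [0,0.02,0,0,1],
  [0,0.02,0,0,1],
  [0,0,0,0,1],
])

```text
time_s: 9.08
tcp_pos: [0.5103, 0.1682, 0.2014]
orientation: [-0.0, 1.0, -0.015, -0.0]
wrist_force: [0.5, 3.2, -2.3]
gripper_width: 0.0
grip_force: 1.3
```

Emit:
jog_arm([
  [0,0.02,0,0,1],
  [0,0.02,0,0,1],
  [0,0,0,0,1],
])

```text
time_s: 9.33
tcp_pos: [0.51, 0.1658, 0.201]
orientation: [-0.002, 1.0, -0.014, -0.0]
wrist_force: [0.8, 10.5, -5.2]
gripper_width: 0.0001
grip_force: 4.9
```

```bash
python3 - <<'E'
from h import *
knob()
b,_=optics.capture("scene");w,_=optics.capture("wrist")
cv2.imwrite("pics/f.png",np.hstack([cv2.resize(b[150:290,200:340],(400,400)),cv2.copyMakeBorder(cv2.resize(w,(400,300)),0,100,0,0,0)]))
E
```

```text
9.3333 [0.51   0.1658 0.201 ] [ 0.8 10.5 -5.2]
wrist [(0.87, [0.5211, 0.1411, 0.2268])]
scene []
top []
```

View pics/f.png

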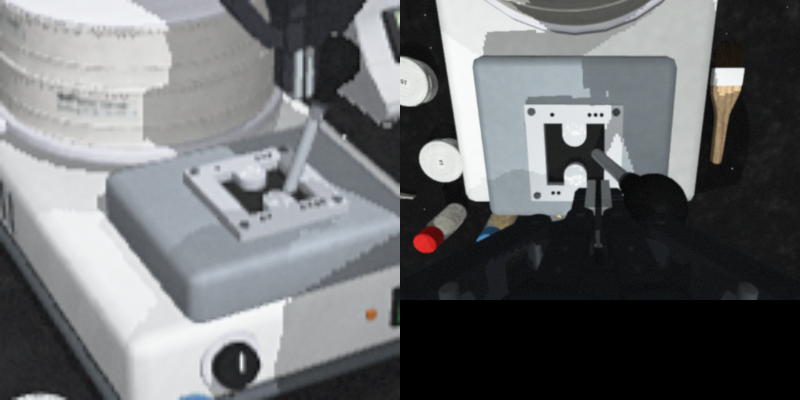

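The force reached the stop (10 N), and the picture shows the stem at the channel's right end with the knob at (655,200) in the wrist view. Now going behind the knob.

Emit:
jog_arm([
  [0,-0.1,0,0,1],
  [0,-0.15,0,0,1],
  [-0.3,0,0,0,1],
  [-0.25,0,0,0,1],
  [0,0,0,0,1],
])

```text
time_s: 10.15
tcp_pos: [0.4535, 0.1911, 0.2015]
orientation: [0.001, 1.0, -0.014, -0.001]
wrist_force: [-1.5, 0.8, -0.3]
gripper_width: 0.0
grip_force: 0.0
```

Emit:
jog_arm([
  [0,0.25,0,0,1],
  [0,0.25,0,0,1],
  [0,0,0,0,1],
])

```text
time_s: 10.4
tcp_pos: [0.455, 0.138, 0.2023]
orientation: [0.001, 1.0, -0.016, 0.001]
wrist_force: [-0.2, -0.0, -0.1]
gripper_width: 0.0
grip_force: 0.0
```

```bash
python3 -c "
from h import *
knob()"
```

```text
10.4 [0.455  0.138  0.2023] [-0.2 -0.  -0.1]
wrist [(0.66, [0.516, 0.1384, 0.2352])]
scene [(0.68, [0.5072, 0.1545, 0.201])]
top []
```

Emit:
jog_arm([
  [0.15,0,0,0,1],
  [0.15,-0.02,0,0,1],
  [0.06,-0.01,0,0,1],
  [0.06,0,0,0,1],
  [0.06,0,0,0,1],
])

```text
time_s: 11.12
tcp_pos: [0.5021, 0.1429, 0.2016]
orientation: [0.0, 1.0, -0.015, -0.001]
wrist_force: [-9.0, 0.8, 2.7]
gripper_width: 0.0001
grip_force: 3.9
```

Emit:
jog_arm([
  [0.06,0,0,0,1],
  [0.06,0,0,0,1],
  [0.06,0,0,0,1],
  [0,0,0,0,1],
])

```text
time_s: 11.45
tcp_pos: [0.5214, 0.1418, 0.2014]
orientation: [0.0, 1.0, -0.015, 0.0]
wrist_force: [0.2, -1.0, 0.5]
gripper_width: -0.0003
grip_force: 0.0
```

```bash
python3 -c "
from h import *
knob()"
```

```text
11.45 [0.5214 0.1418 0.2014] [ 0.2 -1.   0.5]
wrist [(0.83, [0.5648, 0.1408, 0.225])]
scene [(0.65, [0.5488, 0.1541, 0.1911])]
top []
```

Past halfway and drawn in. Pushing gently until the end stop is felt.

Emit:
jog_arm([
  [0.04,0,0,0,1],
  [0.04,0,0,0,1],
  [0.03,0,0,0,1],
  [0,0,0,0,1],
])

```text
time_s: 12.08
tcp_pos: [0.5321, 0.1415, 0.2015]
orientation: [0.0, 1.0, -0.015, 0.0]
wrist_force: [0.4, -0.9, 0.9]
gripper_width: 0.0004
grip_force: 0.0
```

Emit:
jog_arm([
  [0.03,0,0,0,1],
  [0.02,0,0,0,1],
  [0,0,0,0,1],
])

```text
time_s: 12.33
tcp_pos: [0.5366, 0.1414, 0.2014]
orientation: [0.0, 1.0, -0.015, -0.0]
wrist_force: [-1.2, -1.4, 0.8]
gripper_width: 0.0001
grip_force: 0.7
```

Emit:
jog_arm([
  [0.02,0,0,0,1],
  [0.02,0,0,0,1],
  [0,0,0,0,1],
])

```text
time_s: 12.58
tcp_pos: [0.5392, 0.1415, 0.2009]
orientation: [0.0, 1.0, -0.015, -0.003]
wrist_force: [-9.6, 1.2, 1.6]
gripper_width: 0.0001
grip_force: 4.8
```

Emit:
jog_arm([
  [0.01,0,0,0,1],
  [0.01,0,0,0,1],
  [0,0,0,0,1],
])

```text
time_s: 12.83
tcp_pos: [0.5401, 0.1415, 0.2008]
orientation: [0.0, 1.0, -0.015, -0.004]
wrist_force: [-15.4, -0.2, 2.7]
gripper_width: -0.0005
grip_force: 7.6
```

The force is at the hard stop. Backing straight off, then looking.

Emit:
jog_arm([
  [-0.1,0,0,0,1],
  [-0.3,0,0,0,1],
  [-0.3,0,0,0,1],
  [-0.3,0,-0.2,0,1],
  [-0.2,0,-0.2,0,1],
])

```text
time_s: 13.25
tcp_pos: [0.4204, 0.1447, 0.2411]
orientation: [0.0, 1.0, -0.015, -0.001]
wrist_force: [0.5, -0.2, 0.8]
gripper_width: 0.0003
grip_force: 0.0
```

Emit:
jog_arm([
  [0,0.4,0,0,1],
  [0,0.4,0,0,1],
  [0,0.4,0,0,1],
  [0,0.4,0,0,1],
  [0,0,0,0,1],
])

```text
time_s: 13.67
tcp_pos: [0.4177, -0.0207, 0.242]
orientation: [0.001, 1.0, -0.019, 0.001]
wrist_force: [-0.2, -0.2, -0.9]
gripper_width: -0.0004
grip_force: 0.0
```

```bash
python3 - <<'E'
from h import *
knob()
a,d=optics.capture("top");b,_=optics.capture("scene")
W,ok=cloud("top",d)
m=ok&(W[...,2]>.19)&(W[...,0]<.6)&(abs(W[...,1]-.16)<.08)&(W[...,0]>.5)
p=W[m];print("knob",len(p),p.min(0),p.max(0),p.mean(0))
cv2.imwrite("pics/g.png",np.hstack([cv2.resize(b[150:350,200:400],(400,400)),cv2.resize(a[160:300,200:340+20],(400,350))[:350] if 0 else cv2.resize(a[150:310,200:360],(400,400))]))
E
```

```text
13.6667 [ 0.4177 -0.0207  0.242 ] [-0.2 -0.2 -0.9]
wrist []
scene [(0.81, [0.5522, 0.152, 0.2055]), (0.28, [0.5034, 0.1884, 0.1334])]
top [(0.69, [0.5542, 0.1475, 0.2205])]
knob 301 [0.5466544  0.12346201 0.19046605] [0.58090637 0.1575494  0.23179477] [0.56122089 0.14197455 0.22120407]
```

View pics/g.png

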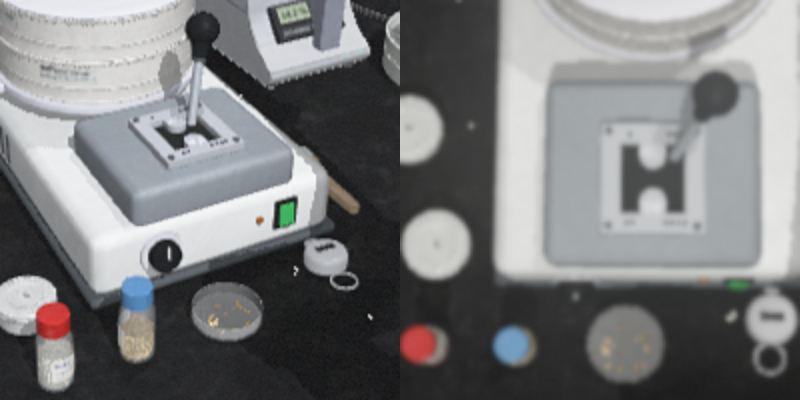

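The lever is in the far right slot with the knob at (715,95). Its x centre of 0.564 is 52 mm past neutral, so third is fully home, and everything else looks unmoved.

```bash
python3 -c "
from h import *
print(workorder.finish_job())"
```

```text
the job is handed in; nothing more can be done
None
```

The lever is fully home in third, pushed there through neutral with shut fingertips and without engaging first or fourth; nothing else on the bench looked moved, and I handed the job in at about 14 s.

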